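# Set out the sensor modules in reverse order

## Task

Move the four sensor modules from the cradles of the plywood storage rack into the four seats of the white display rack in reverse order, so that visitors across the table read them in the order in which you see them now: the module that is leftmost from the robot's side goes into the rightmost seat, the second from the left into the second from the right, and so on. Leave each one upright, fully home and square in its seat (its narrow 34 mm side across the rack, as in the storage rack), and released. Set them down gently: never drop or knock a module.

Things in the scene. Friction and masses are not known exactly. Their poses are not given: they have to be found in the camera images.
- storage_rack: Fixed plywood board, 70 x 256 x 12 mm, flat on the table, nearer or farther than the display rack. Origin: centre of its underside; x across it away from the robot, y along it to the robot's left, z up (yaw within 0.2 rad). Four small grey cradles stand on it in a row along y, at y = +93, +31, -31, -93 mm (left to right), each holding one module.
- display_rack: Fixed white bar, 66 x 276 mm, with aluminium ribs. Origin: centre of its underside; x across it away from the robot, y along it to the left, z up (yaw within 0.2 rad). Four seats at x = 0, y = +99, +33, -33, -99 mm (left to right): open pockets 50 (x) by 60 (y) mm inside, floor 15 mm above the origin, ribs 4 mm higher. Centre of a module fully home: 43 mm above the origin.
- ranger_mid (a point): The distance sensor module. White upright block 34 (x) x 40 (y) x 56 mm tall (z) with a black top plate, loose, about 70 g; on top two upright steel cylinders side by side (18 mm wide, 14 mm tall). All four cases are alike. The point is the centre of the case, 28 mm above its underside. x is across the 34 mm width, z up.
- cradle_ranger: The grey cradle on the storage rack in which the distance sensor module stands at the start; fixed, all four alike, 46 x 52 mm; it stays behind and marks where that module came from. Origin: centre of its underside; floor 3 mm and rim 7 mm above it; axes parallel to the storage rack's. The module has 3 mm play on each side.
- joystick_mid (a point): The joystick module. White upright block 34 (x) x 40 (y) x 56 mm tall (z) with a black top plate, loose, about 70 g; on top a grey disc with a thin stick and a black ball, 22 mm tall in all. All four cases are alike. The point is the centre of the case, 28 mm above its underside. x is across the 34 mm width, z up.
- cradle_joystick: The grey cradle on the storage rack in which the joystick module stands at the start; fixed, all four alike, 46 x 52 mm; it stays behind and marks where that module came from. Origin: centre of its underside; floor 3 mm and rim 7 mm above it; axes parallel to the storage rack's. The module has 3 mm play on each side.
- screen_mid (a point): The screen module. White upright block 34 (x) x 40 (y) x 56 mm tall (z) with a black top plate, loose, about 70 g; on top a flat grey frame around a greenish pane, 5 mm tall, no projecting parts. All four cases are alike. The point is the centre of the case, 28 mm above its underside. x is across the 34 mm width, z up.
- cradle_screen: The grey cradle on the storage rack in which the screen module stands at the start; fixed, all four alike, 46 x 52 mm; it stays behind and marks where that module came from. Origin: centre of its underside; floor 3 mm and rim 7 mm above it; axes parallel to the storage rack's. The module has 3 mm play on each side.
- servo_mid (a point): The servo module. White upright block 34 (x) x 40 (y) x 56 mm tall (z) with a black top plate, loose, about 70 g; on top a small hub with a flat white cross (36 mm by 26 mm), 12 mm tall. All four cases are alike. The point is the centre of the case, 28 mm above its underside. x is across the 34 mm width, z up.
- cradle_servo: The grey cradle on the storage rack in which the servo module stands at the start; fixed, all four alike, 46 x 52 mm; it stays behind and marks where that module came from. Origin: centre of its underside; floor 3 mm and rim 7 mm above it; axes parallel to the storage rack's. The module has 3 mm play on each side.
Not all that is in view belongs to the job. Leave any red look-alike of the part that bears joystick_mid alone.

How it is judged:
By the outcome, as a careful person would: the job done as asked, in the order asked, and still so for the second after the job is handed in, with the robot touching nothing.
It also fails if it takes over 118 s, if anything falls off the work surface, if the arm or the gripper's body presses on something with over 40 N, if the wrist force passes 120 N, or if a joint passes its speed limit or range.

## Robot

A 6-joint arm with a two-finger parallel gripper is mounted at the origin on the work surface. World frame = base frame: x ahead of the robot, y to its left, z up, the work surface at z = 0. Lengths are in mm, angles in rad, forces in N, time in s.
With the tool pointing down it reaches from about 400 to 925 mm from the base axis. Payload 12.5 kg.
Tool frame: the origin (TCP) lies midway between the tips of the shut fingers; the grasp point (between the pads) lies 19 mm behind it; z points along the fingers, y is the line along which they close (so a half turn about z gives the same grasp; the last joint's range is limited). The gripper opens to 95 mm and grips with 3 to 60 N. Pads are 20 mm wide; open, the fingers measure 119 mm over their backs; the gripper's body (75 mm by 180 mm) begins 59 mm behind the grasp point.
Start: joints at [1.231, 0.491, 1.559, -0, 1.092, -0.106], TCP at [144.779, 608.018, 214.661] pointing down, gripper open.
Joint ranges: [-3.1, 3.1], [-0.84, 2.19], [0.05, 2.79], [-1.13, 4.28], [0.06, 2.93], [-2.69, 2.69]. Speed limits (rad/s): [2.22, 2.22, 2.79, 3.14, 3.14, 3.14].

## Interface

Orientations are given as [roll, pitch, yaw] about the fixed x, y, z axes, in that order (R = Rz(yaw) Ry(pitch) Rx(roll)).
In Python, from cell import env gives the robot as it stands.
- The arm moves only by the tool arm_command, never from a script. Its argument "targets" is a list of rows, each a list of 5 numbers: the shift along the tool's x, y, z in mm, then the turn about the tool's z in degrees, then the opening, from 0 (shut) to 1 (fully open). In form: [[tx, ty, tz, roll, fingers], ...]. A call has 1 to 5 rows; each row is the pose to reach, as a shift and turn from the pose commanded when the call began, along the tool's axes at that moment; what a row does not reach only later rows make up. A row lasts 1/10 s, in which the tool goes at most 50 mm and 8.59 degrees, less where a joint would pass 70% of its speed; a pose out of reach is approached as far as the arm can. A call with a gripper value outside its range is refused whole. The fingers move at their own pace and stop on an object; the grip force is fixed at half the most. Time passes only in rows, so rows that repeat a pose let the fingers close. It gives the time, the measured TCP pose, the force, the opening and the grip force at its end, in the units of the state.
- env.state(): the state, without advancing time (a new reading comes with each control period).
- env.read_camera(name): name is "side" or "top" or "wrist"; returns a dict with "frame" (480x640x3 uint8, red, green, blue), "vertical_fov" (degrees; the focal length in pixels is half the picture's height over the tangent of half this angle, whatever the lens; pixels are square), "cx", "cy" (the principal point, pixels), "k1" (the pictures are not rectified: a ray, as slopes to the right and down, at radius r is drawn at 1 + k1 r^2 times it, then the intrinsics apply), "world_from_camera" (4x4, takes a point from camera to world coordinates); the wrist camera has in their place "hand_eye" (4x4, takes a point from camera to tool coordinates, whose origin is the TCP and whose axes are the flange's). Camera axes: x right, y down, z forward; pixel columns grow to the right and rows downward; lengths in mm; the calibration is good to about 2 mm. A picture is of the moment at which its call begins: read the wrist's pose just before it. There is no depth.
- env.job_done(): hands the job in; it is judged then, once.
The state is a dict: "t": time; "joints": joint angles; "qvel": joint speeds; "tau": joint torques, N m; "eef_pos": TCP position; "tcp_rot": TCP orientation; "ft_force": force on the tool from outside, world axes, zero at the start; "moment": the same for the moment, N m; "opening": opening from 0.0 (shut) to 1.0 (fully open); "grip_force": force on a finger pad.
Only numpy, scipy, OpenCV 4.12 (cv2) and the standard library are available. Lean on these libraries where they do the work, as an engineer would, in place of code of your own. Each camera call takes 0.05 s, during which the arm holds its last target. There are 200 camera calls.

## Working session

There is one attempt and no reset: what is moved stays moved. The work goes in short steps, Python scripts to look and compute and a tool call to move; the robot and the scene stay as the last step left them, time stands still between calls to the robot, and variables do not carry over. Pictures are saved under pics/ and viewed, at most 14 in all, crops included, and the job is handed in when it is done.

Besides the shell and the picture viewer there is one more tool, called as a command line: name --pt "numbers of a row" for each row, then --argument value for the rest. arm_command: Moves the arm, as the interface text tells. Its arguments: {"type":"object","properties":{"targets":{"type":"array","items":{"type":"array","items":{"type":"number"}}}},"required":["targets"]}

```bash
mkdir -p pics; ls; python3 - <<'E'
from cell import env
import cv2,numpy as np
s=env.state();print(s)
for n in("top","side"):
    c=env.read_camera(n);cv2.imwrite(f"pics/{n}0.png",c["frame"][:,:,::-1])
    print(n,{k:(np.round(v,3).tolist() if k!="frame" else 0) for k,v in c.items()})
E
```

```text
pics
{'t': 0.0, 'joints': array([ 1.23139811e+00,  4.91568948e-01,  1.55948108e+00, -2.19825599e-05,
        1.09169793e+00, -1.05583095e-01]), 'qvel': array([ 0.00010192,  0.00027204, -0.00065144,  0.00129407, -0.00078982,
        0.00026174]), 'tau': array([-6.05133464e-04, -6.12642932e+01, -2.58177692e+01,  6.91834255e-02,
        4.83019010e-02, -1.19616770e-04]), 'eef_pos': array([144.69246005, 607.75377378, 214.04502521]), 'tcp_rot': array([-3.14044173e+00, -1.02366689e-04,  2.90778762e+00]), 'ft_force': array([ 1.0022796 ,  0.53860345, -0.09680519]), 'moment': array([-0.03817877, -0.0243057 ,  0.06414965]), 'grip_force': 0.0, 'opening': 1.0001415568946572}
top {'frame': 0, 'vertical_fov': 45.696, 'cx': 334.756, 'cy': 242.042, 'k1': -0.042, 'world_from_camera': [[-0.02, -0.994, 0.105, 486.116], [-1.0, 0.022, 0.011, -23.071], [-0.013, -0.104, -0.994, 796.237], [0.0, 0.0, 0.0, 1.0]]}
side {'frame': 0, 'vertical_fov': 54.803, 'cx': 324.813, 'cy': 232.696, 'k1': -0.079, 'world_from_camera': [[0.967, -0.186, 0.172, 466.717], [-0.253, -0.671, 0.697, -466.104], [-0.015, -0.717, -0.697, 526.557], [0.0, 0.0, 0.0, 1.0]]}
```

View pics/top0.png

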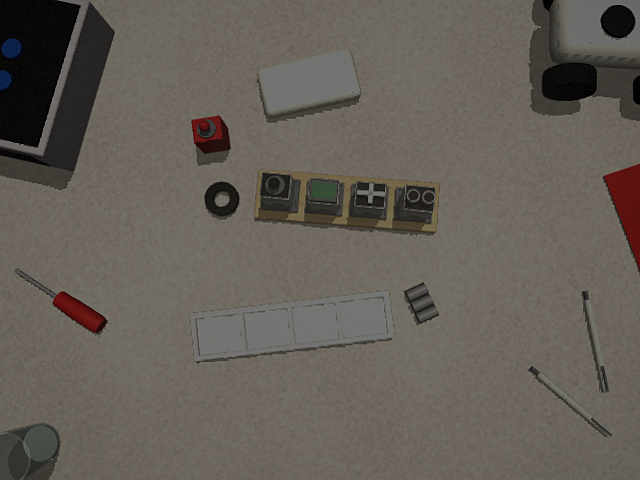

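View pics/side0.png

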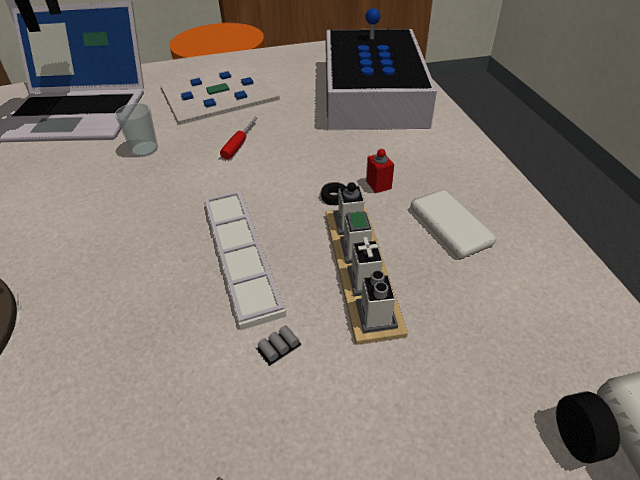

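The top view shows the storage rack at (255–440, 170–232) with joystick (277,185), screen (323,190), servo (370,195) and ranger (417,200) from left to right. The display rack is nearer the robot, with corners at about (192,313), (390,291), (394,340), (195,361).
Possible mix-ups: the red joystick look-alike (210,130), the white box (308,83) and the black ring (222,198). None of them stands in a cradle.

```bash
cat > h.py <<'E'
from cell import env
import cv2,numpy as np
from scipy.spatial.transform import Rotation as Rt
def shot(n):
    s=env.state();c=env.read_camera(n)
    if n=="wrist":
        T=np.eye(4);T[:3,:3]=Rt.from_euler("xyz",s["tcp_rot"]).as_matrix();T[:3,3]=s["eef_pos"]
        c["world_from_camera"]=T@np.array(c["hand_eye"])
    return c
def K(c):
    f=240/np.tan(np.radians(c["vertical_fov"])/2)
    return np.array([[f,0,c["cx"]],[0,f,c["cy"]],[0,0,1]]),np.array([c["k1"],0,0,0,0.])
def toworld(c,px,z):
    k,d=K(c);u=cv2.undistortPoints(np.array(px,float).reshape(-1,1,2),k,d)[:,0]
    # (cv2 iterates the inverse of the 1+k1 r^2 model)
    T=np.array(c["world_from_camera"]);r=np.c_[u,np.ones(len(u))]@T[:3,:3].T
    return T[:3,3]+r*((z-T[2,3])/r[:,2])[:,None]
def project(c,P):
    k,d=K(c);W=np.linalg.inv(c["world_from_camera"])
    return cv2.projectPoints(np.array(P,float).reshape(-1,1,3),cv2.Rodrigues(W[:3,:3])[0],W[:3,3],k,d)[0][:,0]
def rect(c,mask,z):
    cn=max(cv2.findContours(mask.astype(np.uint8),0,2)[0],key=cv2.contourArea)
    P=toworld(c,cn[:,0],z)[:,:2].astype(np.float32)
    (ctr,sz,a)=cv2.minAreaRect(P)
    b=cv2.boxPoints((ctr,sz,a));e=b[1]-b[0] if np.linalg.norm(b[1]-b[0])>np.linalg.norm(b[2]-b[1]) else b[2]-b[1]
    if e[1]<0:e=-e
    return np.array(ctr),np.sort(sz),np.arctan2(-e[0],e[1])   # yaw: long axis = +y of rack
E
python3 - <<'E'
from h import *
c=shot("top");f=c["frame"];hsv=cv2.cvtColor(f,cv2.COLOR_RGB2HSV)
for p in[(262,226),(300,225),(220,335),(200,310),(160,300),(435,222)]:print(p,hsv[p[1],p[0]])
disp=toworld(c,[(192,313),(390,291),(394,340),(195,361)],17)
sto=toworld(c,[(257,170),(440,183),(436,232),(255,221)],12)
print(disp.round(),disp.mean(0).round(1));print(sto.round(),sto.mean(0).round(1))
for n,d in(("d",disp),("s",sto)):
    e=(d[0]+d[3]-d[1]-d[2])[:2];print(n,np.linalg.norm(e)/2,np.linalg.norm((d[0]+d[1]-d[2]-d[3])[:2])/2,np.arctan2(-e[0],e[1]))
wood=cv2.inRange(hsv,(15,70,60),(32,255,255));wood[:150]=0;wood[260:]=0;wood[:,:230]=0;wood[:,460:]=0
wood=cv2.morphologyEx(wood,cv2.MORPH_CLOSE,np.ones((31,31)))
print("wood",rect(c,wood,12))
w=env.read_camera("wrist");print(np.round(w["hand_eye"],2).tolist(),w["vertical_fov"])
E
```

```text
(262, 226) [ 18  34 114]
(300, 225) [ 23  30 102]
(220, 335) [ 30   4 116]
(200, 310) [ 19  35 115]
(160, 300) [ 21  29 116]
(435, 222) [ 23  94 114]
[[475. 183.  17.]
 [499. -88.  17.]
 [433. -92.  17.]
 [410. 178.  17.]] [454.3  45.3  17. ]
[[ 673.   93.   12.]
 [ 648. -163.   12.]
 [ 579. -155.   12.]
 [ 600.   96.   12.]] [625.3 -32.2  12. ]
d 271.6416542044374 65.59830804304487 0.08797361342530775
s 254.6908781374998 70.89550155664242 -0.08949055647341414
wood (array([627.04333496, -31.75604248]), array([ 69.8734436, 254.6348877]), np.float32(-0.10274453))
[[-0.0, -0.96, -0.27, 76.25], [1.0, -0.0, 0.0, 0.51], [-0.0, -0.27, 0.96, -169.78], [0.0, 0.0, 0.0, 1.0]] 69.85811189659323
```

```bash
cat >> h.py <<'E'
def calls(*goals,start=None):
    "goals: (x,y,z,yaw) world waypoints, one per call; prints the shift in tool axes and the turn in degrees"
    s=env.state();p=np.r_[s["eef_pos"],s["tcp_rot"][2]] if start is None else np.array(start,float)
    for g in goals:
        g=np.array(g,float);x=np.array([np.cos(p[3]),np.sin(p[3])]);y=np.array([x[1],-x[0]]);d=(g-p)
        t=-np.degrees((d[3]+np.pi)%(2*np.pi)-np.pi)
        print(np.round([d[:2]@x,d[:2]@y,-d[2],t],1),"dist",round(np.linalg.norm(d[:3])))
        p=g
E
python3 - <<'E'
from h import *
s=env.state();a=np.r_[s["eef_pos"],s["tcp_rot"][2]];b=np.array([575,0,240,1.5708])
calls(*[a+(b-a)*k/4 for k in(1,2,3,4)])
E
```

```text
[-139.8 -122.9   -6.4   19.2] dist 186
[-172.4  -70.2   -6.4   19.2] dist 186
[-185.9   -9.8   -6.4   19.2] dist 186
[-178.9   51.8   -6.4   19.2] dist 186
```

arm_command --pt "-35 -31 -2 5 1" --pt "-70 -62 -4 10 1" --pt "-105 -93 -6 15 1" --pt "-140 -123 -6 19.2 1" --pt "-140 -123 -6 19.2 1"

```text
t: 0.7
eef_pos: [254.6, 452.7, 220.9]
tcp_rot: [-3.141, 0.001, 2.567]
ft_force: [-0.2, 0.4, 0.8]
opening: 0.999
grip_force: 0.0
```

arm_command --pt "-43 -18 -2 5 1" --pt "-86 -35 -4 10 1" --pt "-129 -53 -6 15 1" --pt "-172 -70 -6 19.2 1" --pt "-172 -70 -6 19.2 1"

```text
t: 1.2
eef_pos: [362.0, 301.4, 226.7]
tcp_rot: [3.141, 0.001, 2.231]
ft_force: [-0.1, 0.6, -0.2]
opening: 1.0
grip_force: 0.0
```

arm_command --pt "-46 -3 -2 5 1" --pt "-93 -5 -4 10 1" --pt "-139 -8 -6 15 1" --pt "-186 -10 -6 19.2 1" --pt "-186 -10 -6 19.2 1"

```text
t: 1.7
eef_pos: [469.4, 149.3, 232.5]
tcp_rot: [3.141, 0.0, 1.897]
ft_force: [-0.3, -0.0, 0.4]
opening: 0.997
grip_force: 0.0
```

arm_command --pt "-45 13 -2 5 1" --pt "-90 26 -4 10 1" --pt "-135 39 -6 15 1" --pt "-179 52 -6 19.2 1" --pt "-179 52 -6 19.2 1"

```text
t: 2.2
eef_pos: [576.7, -2.8, 237.9]
tcp_rot: [3.141, 0.0, 1.563]
ft_force: [-0.9, 0.2, 0.1]
opening: 1.003
grip_force: 0.0
```

```bash
python3 - <<'E'
from h import *
c=shot("wrist");cv2.imwrite("pics/w1.png",c["frame"][:,:,::-1]);s=env.state();print(s["t"],s["eef_pos"],s["tcp_rot"])
import pickle;pickle.dump(c,open("w1.pkl","wb"))
for n,(x,y,w,p,z) in{"sto":(626.5,-32,-.1,62,78),"dis":(454,45,.088,66,17)}.items():
    print(n,project(c,[(x-np.sin(w)*k*p,y+np.cos(w)*k*p,z) for k in(1.5,.5,-.5,-1.5)]).round().tolist())
E
```

```text
2.25 [575.13340648  -0.921324   237.84073086] [-3.14076627e+00 -3.63052881e-04  1.56613441e+00]
sto [[380.0, 161.0], [372.0, 225.0], [363.0, 283.0], [356.0, 336.0]]
dis [[194.0, 81.0], [204.0, 144.0], [214.0, 203.0], [223.0, 257.0]]
```

View pics/w1.png

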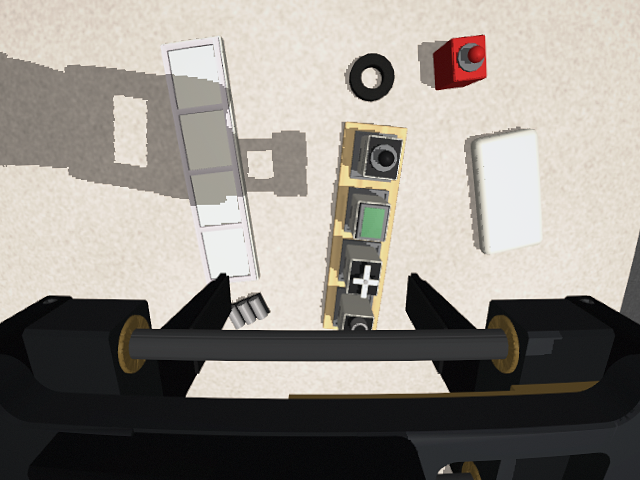

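The wrist view shows the joystick (381,157), screen (372,222), servo (365,280) and ranger (358,325, partly hidden) in the cradles. The display seats are at (193,77), (204,139), (214,197) and (224,250), all within about 5 px of prediction. The red look-alike is at (465,60). I'll refine with masks from this settled pose.

```bash
python3 - <<'E'
from h import *
c=shot("wrist");f=c["frame"];hsv=cv2.cvtColor(f,cv2.COLOR_RGB2HSV);s=env.state();print(s["eef_pos"],s["tcp_rot"])
wood=cv2.inRange(hsv,(12,80,80),(30,255,255));wood[:110]=0;wood[332:]=0;wood[:,:315]=0;wood[:,410:]=0
cn=np.vstack([k for k in cv2.findContours(wood,0,2)[0] if cv2.contourArea(k)>15])
print("wood bbox",cv2.boundingRect(cn))
h=cv2.convexHull(cn)[:,0];P=toworld(c,h,12)[:,:2]
print("wood left end",P[P[:,1]>60].round(1).tolist(),"xmax/min rows")
# edge lines of the board: far/near edges sampled per image row
for nm,fn in(("near",np.min),("far",np.max)):
    q=np.array([(fn(np.where(wood[r])[0]),r) for r in range(135,320,3) if wood[r].any()])
    W=toworld(c,q,12)[:,:2];k=np.polyfit(W[:,1],W[:,0],1)
    for _ in range(5):
        e=W[:,0]-np.polyval(k,W[:,1]);m=abs(e)<max(1,np.median(abs(e))*2);k=np.polyfit(W[m,1],W[m,0],1)
    print(nm,"yaw",-np.arctan(k[0]),"x at y=-32",np.polyval(k,-32),m.sum())
g=cv2.inRange(hsv,(45,60,60),(85,255,255));g[:180]=0;g[260:]=0;g[:,:340]=0;g[:,410:]=0
print("pane",rect(c,g,12+3+56+4))
b=cv2.inRange(hsv,(0,0,0),(179,255,45));
n,l,st,ce=cv2.connectedComponentsWithStats(b)
for i in range(1,n):
    if st[i,4]>60 and st[i,1]>120 and st[i,1]<300 and 330<ce[i,0]<410: print("black",ce[i].round(),st[i],rect(c,l==i,71))
cv2.imwrite("pics/w2.png",cv2.resize(f[20:345,130:430],None,fx=1.8,fy=1.8,interpolation=2)[:,:,::-1])
E
```

```text
[5.74244875e+02 2.29498300e-01 2.37972051e+02] [-3.14034444e+00 -5.39909027e-04  1.56801245e+00]
wood bbox (324, 124, 84, 207)
wood left end [[618.5, 99.7], [668.5, 94.5], [674.1, 93.5], [674.6, 84.9], [673.9, 76.2], [606.4, 95.4], [607.5, 99.7]] xmax/min rows
near yaw -0.10179426809341524 x at y=-32 593.9649605881735 62
far yaw -0.10212065802136819 x at y=-32 662.3592744249108 62
pane (array([6.30657715e+02, 2.45378494e-01]), array([19.64101791, 29.72232056]), np.float32(-0.1024688))
black [387. 160.] [380 153  16  16 203] (array([642.16918945,  62.54347229]), array([14.27890968, 14.48746777]), np.float32(-1.532749))
black [361. 277.] [350 263  32  32 368] (array([624.64215088, -59.83656311]), array([29.25420952, 35.2436676 ]), np.float32(-0.10555892))
black [373. 292.] [369 288  10   9  71] (array([633.59228516, -73.63253021]), array([8.68266201, 9.68253708]), np.float32(-0.10880102))
```

View pics/w2.png

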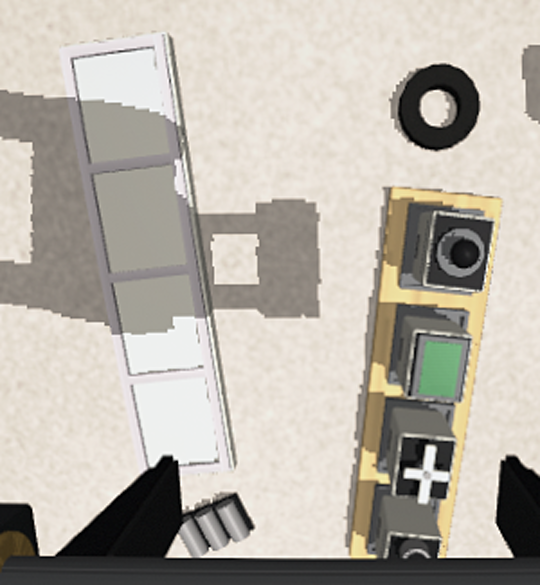

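The crop shows the display ribs: left end (114,41), dividers (136,158), (155,269) and (170,372). The ring and battery pack are clear of both racks.

```bash
python3 - <<'E'
from h import *
c=shot("wrist")
q=lambda L:np.array(L,float)/1.8+[130,20]
W=toworld(c,q([(114,41),(136,158),(155,269),(170,372)]),19)[:,:2];print(W.round(1).tolist(),np.linalg.norm(np.diff(W,axis=0),axis=1))
k=np.polyfit([138,66,0,-66],W,1);print("div: centre",k[1],"yaw",np.arctan2(-k[0][0],k[0][1]),"scale",np.linalg.norm(k[0]))
W=toworld(c,q([(62,47),(167,34),(234,467),(136,472)]),19)[:,:2];print(W.round(1).tolist())
e=W[1]-W[2];print("far edge yaw",np.arctan2(-e[0],e[1]),np.linalg.norm(e));print(W.mean(0))
E
```

```text
[[444.8, 184.0], [453.4, 118.7], [460.2, 52.9], [464.9, -12.9]] [65.91933645 66.16352692 65.92123981]
div: centre [459.27053923  52.27030217] yaw 0.10237875591814712 scale 0.9729948503168644
[[413.7, 181.9], [476.1, 186.9], [503.4, -78.8], [436.1, -82.6]]
far edge yaw 0.10257725531989569 267.1174384961911
[457.30678529  51.84734198]
```

```bash
python3 -c "
from h import *
calls((460,-40,240,1.673))"
```

```text
[ -41.1 -113.8   -1.8   -6. ] dist 121
```

arm_command --pt "-14 -38 -1 -3 1" --pt "-28 -76 -2 -6 1" --pt "-41 -114 -2 -6 1" --pt "-41 -114 -2 -6 1" --pt "-41 -114 -2 -6 1"

```text
t: 2.85
eef_pos: [459.7, -39.8, 241.4]
tcp_rot: [3.14, 0.0, 1.674]
ft_force: [-0.1, -0.3, -0.3]
opening: 1.003
grip_force: 0.0
```

```bash
python3 - <<'E'
from h import *
c=shot("wrist");c=shot("wrist");f=c["frame"];s=env.state();print(s["eef_pos"],s["tcp_rot"],s["qvel"].round(3))
import pickle;pickle.dump(c,open("w3.pkl","wb"))
cv2.imwrite("pics/w3.png",cv2.resize(f[20:345,170:470],None,fx=1.8,fy=1.8,interpolation=2)[:,:,::-1])
E
```

```text
[460.73697761 -40.00295416 240.91535096] [3.14063608e+00 4.97335495e-05 1.67384572e+00] [-0.002  0.017 -0.007 -0.001 -0.    -0.002]
```

View pics/w3.png

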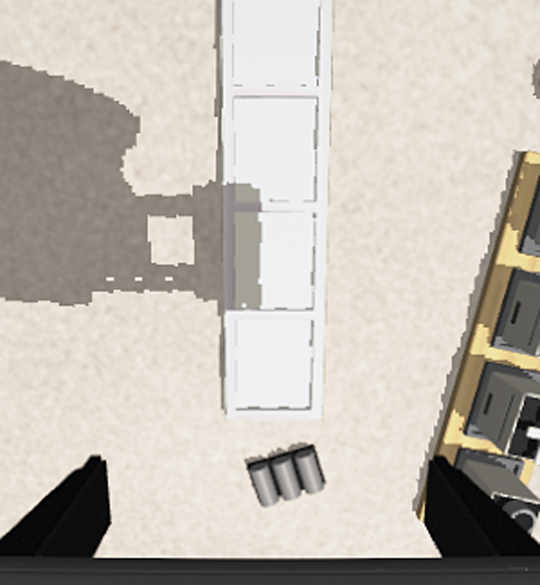

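The bar is almost parallel to the image columns, with dividers at crop rows 90, 205 and 310 and the right end at 417. The near and far edges are at columns 222–226 and 322–328.

```bash
python3 - <<'E'
from h import *
import pickle;c=pickle.load(open("w3.pkl","rb"))
q=lambda L:np.array(L,float)/1.8+[170,20]
W=toworld(c,q([(275,90),(276,205),(274,310),(274,417)]),19)[:,:2];print(W.round(1).tolist(),np.linalg.norm(np.diff(W,axis=0),axis=1))
N=toworld(c,q([(222,100),(226,415)]),19)[:,:2];F=toworld(c,q([(328,100),(322,415)]),19)[:,:2]
print(N.round(1).tolist(),F.round(1).tolist(),np.linalg.norm(F-N,axis=1))
for e in(N[0]-N[1],F[0]-F[1]):print(np.arctan2(-e[0],e[1]))
M=(N+F)/2;print(M.round(1).tolist())
T=shot("top")  # display from top, corners given before, on z=19
w=toworld(T,[(192,313),(390,291),(394,340),(195,361)],19)[:,:2];print(w.round(1).tolist(),w.mean(0))
print("predicted from top centre in w3 crop:",((project(c,[(454.3+.1*-y0,45.3+y0,19) for y0 in(66,0,-66,-138)])-[170,20])*1.8).round().tolist())
E
```

```text
[[450.0, 115.2], [457.6, 50.2], [463.1, -13.6], [470.6, -84.2]] [65.46320141 64.0572191  70.90722693]
[[419.6, 106.5], [438.8, -86.0]] [[481.6, 113.0], [502.1, -79.5]] [62.33910092 63.64559396]
0.09946219796299018
0.10621148374404366
[[450.6, 109.8], [470.5, -82.8]]
[[474.8, 182.2], [499.3, -88.1], [433.3, -91.5], [410.1, 178.0]] [454.3725508   45.12310065]
predicted from top centre in w3 crop: [[270.0, 97.0], [270.0, 213.0], [269.0, 321.0], [269.0, 429.0]]
```

```bash
cat >> h.py <<'E'
def seat(c,w,v):return np.array(c)+v*np.array([-np.sin(w),np.cos(w)])
def pick(v,z=31):return(*seat((628,-31),-.102,v),z,np.pi/2-.102)
def place(v,z=31):return(*seat((456.5,48.5),.101,v),z,np.pi/2+.101)
E
python3 -c "
from h import *
calls(pick(93,160),pick(93,31))
print(np.round([pick(v) for v in(93,31,-31,-93)]+[place(v) for v in(-99,-33,33,99)],2))"
```

```text
[ 83.  186.2  80.7  11.7] dist 219
[  0.   0. 129.  -0.] dist 129
[[ 6.3747e+02  6.1520e+01  3.1000e+01  1.4700e+00]
 [ 6.3116e+02 -1.6000e-01  3.1000e+01  1.4700e+00]
 [ 6.2484e+02 -6.1840e+01  3.1000e+01  1.4700e+00]
 [ 6.1853e+02 -1.2352e+02  3.1000e+01  1.4700e+00]
 [ 4.6648e+02 -5.0000e+01  3.1000e+01  1.6700e+00]
 [ 4.5983e+02  1.5670e+01  3.1000e+01  1.6700e+00]
 [ 4.5317e+02  8.1330e+01  3.1000e+01  1.6700e+00]
 [ 4.4652e+02  1.4700e+02  3.1000e+01  1.6700e+00]]
```

arm_command --pt "20 42 10 4 1" --pt "40 84 25 8 1" --pt "60 126 45 11.7 1" --pt "83 168 65 11.7 1" --pt "83 186 81 11.7 1"

```text
t: 3.5
eef_pos: [639.2, 64.0, 157.4]
tcp_rot: [-3.141, -0.0, 1.471]
ft_force: [-0.3, -0.5, 0.9]
opening: 0.998
grip_force: 0.0
```

```bash
python3 - <<'E'
from h import *
[shot("wrist") for _ in range(2)];c=shot("wrist");s=env.state();print(s["eef_pos"],s["tcp_rot"])
f=c["frame"].copy();z=lambda L:project(c,L).round().astype(int)
P=np.array(pick(93));w=-.102;ux=np.array([np.cos(w),np.sin(w)]);uy=np.array([-np.sin(w),np.cos(w)])
box=[np.r_[P[:2]+a*17*ux+b*20*uy,71] for a,b in((1,1),(1,-1),(-1,-1),(-1,1))]
cv2.polylines(f,[z(box)],True,(255,0,0),1)
cv2.imwrite("pics/w4.png",f[:,:,::-1]);print(z(box).tolist());calls(pick(93,31))
E
```

```text
[636.90678568  61.52412172 157.40734012] [-3.13828161e+00  2.18813212e-04  1.46959712e+00]
[[340, 225], [339, 274], [296, 274], [296, 224]]
[  0.    0.6 126.4   0. ] dist 126
```

View pics/w4.png

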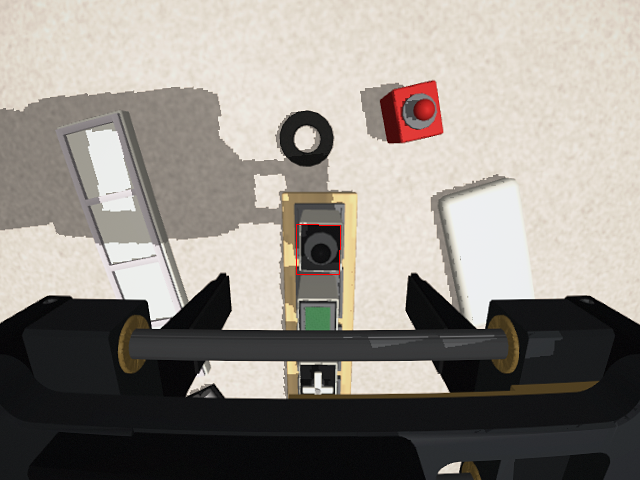

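The predicted outline (296–340, 225–274) sits on the joystick module's black plate. This is the white module in the cradle, not the red one at (410,110). Descending to grip it.

arm_command --pt "0 0 40 0 1" --pt "0 0 80 0 1" --pt "0 0 110 0 1" --pt "0 0 126 0 1" --pt "0 0 126 0 1"

```text
t: 4.15
eef_pos: [635.9, 60.3, 32.6]
tcp_rot: [-3.139, 0.0, 1.468]
ft_force: [0.2, 0.7, -0.3]
opening: 1.001
grip_force: 0.0
```

arm_command --pt "0 0 0 0 0.6" --pt "0 0 0 0 0.4" --pt "0 0 0 0 0.2" --pt "0 0 0 0 0.2" --pt "0 0 0 0 0.2"

```text
t: 4.65
eef_pos: [637.0, 60.5, 34.2]
tcp_rot: [3.141, -0.0, 1.468]
ft_force: [-0.0, -1.0, -1.2]
opening: 0.636
grip_force: 0.0
```

arm_command --pt "0 0 0 0 0.0" --pt "0 0 0 0 0.0" --pt "0 0 0 0 0.0" --pt "0 0 0 0 0.0" --pt "0 0 0 0 0.0"

```text
t: 5.15
eef_pos: [636.9, 60.4, 33.6]
tcp_rot: [3.141, -0.0, 1.468]
ft_force: [0.7, 0.7, -0.0]
opening: 0.359
grip_force: 30.0
```

```bash
python3 -c "
from h import *
calls(pick(93,150),place(-99,150),place(-99,31))"
```

```text
[   1.1    0.5 -116.4   -0. ] dist 116
[-128.3 -158.7   -0.   -11.6] dist 204
[  0.   0. 119.  -0.] dist 119
```

Gripped: opening 0.359 is about 34 mm, at 30 N. Lift and carry.

arm_command --pt "0 0 -15 0 0" --pt "0 0 -50 0 0" --pt "0 0 -90 0 0" --pt "0 0 -117 0 0" --pt "0 0 -117 0 0"

```text
t: 5.65
eef_pos: [638.3, 60.5, 155.7]
tcp_rot: [3.135, -0.001, 1.468]
ft_force: [0.3, -0.0, -1.5]
opening: 0.354
grip_force: 30.0
```

arm_command --pt "-25 -31 0 -2 0" --pt "-57 -70 0 -5 0" --pt "-88 -109 0 -8 0" --pt "-115 -143 0 -11 0" --pt "-128 -159 0 -11.6 0"

```text
t: 6.15
eef_pos: [462.1, -51.4, 150.4]
tcp_rot: [-3.139, -0.001, 1.671]
ft_force: [0.5, 0.4, -1.5]
opening: 0.355
grip_force: 30.0
```

```bash
python3 - <<'E'
from h import *
[shot("side") for _ in range(2)];c=shot("wrist");s=env.state();print(s["t"],s["eef_pos"],s["tcp_rot"],s["opening"],s["grip_force"])
f=c["frame"].copy();z=lambda L:project(c,L).round().astype(int)
for v in(-99,-33,33,99):
    P=np.array(place(v));w=.101;ux=np.array([np.cos(w),np.sin(w)]);uy=np.array([-np.sin(w),np.cos(w)])
    cv2.polylines(f,[z([np.r_[P[:2]+a*25*ux+b*30*uy,19] for a,b in((1,1),(1,-1),(-1,-1),(-1,1))])],True,(255,0,0),1)
cv2.imwrite("pics/w5.png",f[:,:,::-1]);calls(place(-99,150),place(-99,31))
E
```

```text
6.3 [464.84860097 -51.04225326 150.77967866] [-3.14146552e+00 -1.71037713e-04  1.66856331e+00] 0.3570393773084987 29.999658465385437
[ 0.9  1.7  0.8 -0.2] dist 2
[  0.   0. 119.  -0.] dist 119
```

View pics/w5.png

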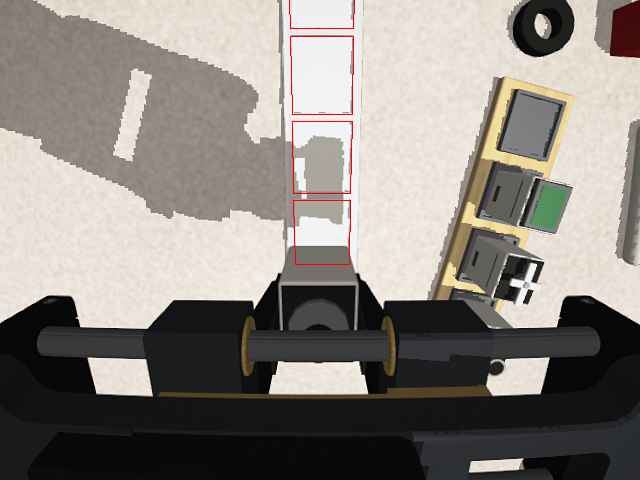

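The held module is at (318,300). The seat overlays look close to the pockets, so one zoom to compare edges.

```bash
python3 -c "
import cv2
f=cv2.imread('pics/w5.png')[0:280,260:390];f=cv2.convertScaleAbs(f,alpha=1.0)
f=(255*(f/255.)**3).astype('uint8')
a=cv2.resize(f[:140],None,fx=4,fy=4,interpolation=0);b=cv2.resize(f[140:],None,fx=4,fy=4,interpolation=0)
import numpy as np
cv2.imwrite('pics/w5z.png',cv2.resize(np.hstack([a,b]),(800,431)))"
```

```text
(no output)
```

View pics/w5z.png

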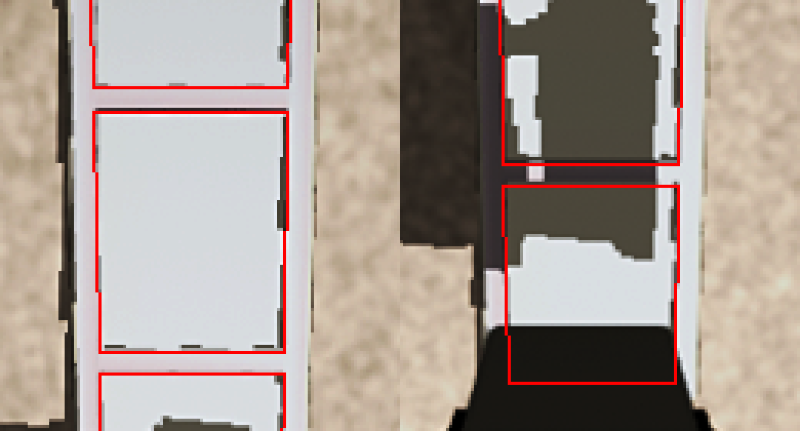

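The overlay matches the pockets to about 1 mm, so the seat poses hold. Contact is expected at TCP z ≈ 33.5.

arm_command --pt "1 2 35 0 0" --pt "1 2 70 0 0" --pt "1 2 95 0 0" --pt "1 2 107 0 0" --pt "1 2 112 0 0"

```text
t: 6.8
eef_pos: [467.6, -48.8, 37.0]
tcp_rot: [-3.14, -0.001, 1.671]
ft_force: [0.6, -0.1, -1.4]
opening: 0.36
grip_force: 30.0
```

arm_command --pt "0 0 1 0 0" --pt "0 0 2 0 0" --pt "0 0 3 0 0" --pt "0 0 4 0 0" --pt "0 0 4 0 0"

```text
t: 7.3
eef_pos: [467.6, -49.4, 34.9]
tcp_rot: [3.141, 0.0, 1.67]
ft_force: [-0.2, -0.5, -1.0]
opening: 0.359
grip_force: 30.0
```

arm_command --pt "0 0 0.5 0 0" --pt "0 0 1 0 0" --pt "0 0 1 0 0" --pt "0 0 1.5 0 0" --pt "0 0 1.5 0 0"

```text
t: 7.8
eef_pos: [467.4, -49.4, 33.5]
tcp_rot: [3.141, 0.0, 1.67]
ft_force: [-1.1, -0.0, 7.2]
opening: 0.356
grip_force: 30.0
```

```bash
python3 - <<'E'
from h import *
for _ in range(6):
    shot("side");s=env.state();print(s["eef_pos"].round(2),s["ft_force"].round(2))
E
```

```text
[467.41 -49.38  33.54] [-2.37  0.83  7.65]
[467.41 -49.37  33.54] [-1.48 -0.5   7.83]
[467.42 -49.38  33.55] [-1.67 -0.77  7.7 ]
[467.43 -49.4   33.54] [-0.87  0.52  7.12]
[467.41 -49.39  33.53] [-1.02  0.54  7.99]
[467.41 -49.39  33.53] [-1.84  0.16  8.14]
```

Seated with 7 N of contact at the same height as the pick (33.5). Releasing, rising, and going for the screen module.

arm_command --pt "0 0 0 0 0.7" --pt "0 0 0 0 0.7" --pt "0 0 0 0 0.7" --pt "0 0 0 0 0.7" --pt "0 0 0 0 0.7"

```text
t: 8.6
eef_pos: [467.4, -49.4, 33.1]
tcp_rot: [-3.142, -0.0, 1.67]
ft_force: [0.2, -0.4, 0.4]
opening: 0.685
grip_force: 0.0
```

arm_command --pt "0 0 -20 0 0.7" --pt "0 0 -60 0 0.8" --pt "0 0 -95 0 1" --pt "0 0 -120 0 1" --pt "0 0 -120 0 1"

```text
t: 9.1
eef_pos: [468.6, -49.6, 155.9]
tcp_rot: [3.136, 0.002, 1.67]
ft_force: [0.1, 0.2, -0.5]
opening: 0.971
grip_force: 0.0
```

```bash
python3 - <<'E'
from h import *
s=env.state();print(s["eef_pos"]);calls(pick(31,152),pick(31,33.5),pick(31,152),place(-33,152),place(-33,36))
c=shot("side");cv2.imwrite("pics/s1.png",cv2.resize(c["frame"][160:370,180:450],None,fx=2.5,fy=2.5)[:,:,::-1])
E
```

```text
[468.58801961 -49.60403756 155.93513151]
[ 33.  166.7   3.9  11.6] dist 170
[  0.    0.  118.5  -0. ] dist 118
[   0.     0.  -118.5   -0. ] dist 118
[  -1.7 -172.1   -0.   -11.6] dist 172
[  0.   0. 116.  -0.] dist 116
```

View pics/s1.png

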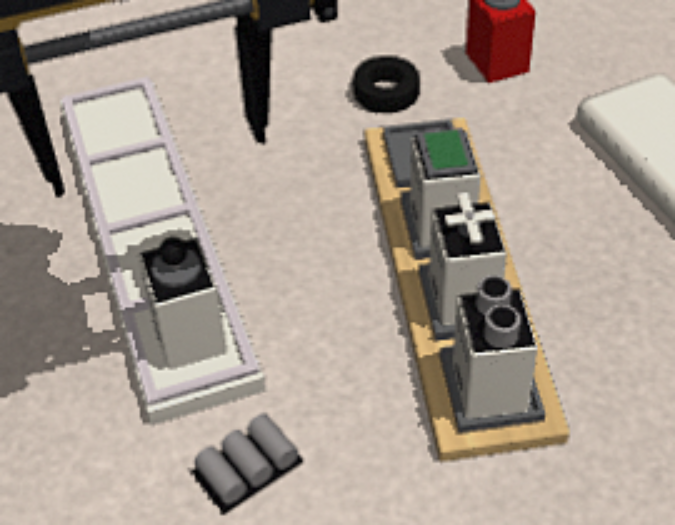

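The side view shows the joystick module upright and square in the rightmost seat. Screen, servo and ranger are still in their cradles.

arm_command --pt "8 42 1 4 1" --pt "16 84 2 8 1" --pt "25 126 2 11.6 1" --pt "33 168 2 11.6 1" --pt "33 168 2 11.6 1"

```text
t: 9.65
eef_pos: [634.4, 1.5, 148.6]
tcp_rot: [-3.141, -0.0, 1.469]
ft_force: [-0.9, 0.1, -0.5]
opening: 0.998
grip_force: 0.0
```

```bash
python3 - <<'E'
from h import *
[shot("side") for _ in range(3)];s=env.state();print(s["eef_pos"],s["tcp_rot"]);calls(pick(31,33.5))
E
```

```text
[6.30201139e+02 2.17100351e-01 1.49296458e+02] [-3.13851393e+00 -2.06797997e-05  1.46821960e+00]
[ -0.3   1.  115.8  -0. ] dist 116
```

arm_command --pt "0 1 40 0 1" --pt "0 1 75 0 1" --pt "0 1 102 0 1" --pt "0 1 116 0 1" --pt "0 1 116 0 0.6"

```text
t: 10.3
eef_pos: [630.8, -0.2, 33.6]
tcp_rot: [-3.138, -0.0, 1.467]
ft_force: [-0.4, -0.9, -0.8]
opening: 0.96
grip_force: 0.0
```

arm_command --pt "0 0 0 0 0.4" --pt "0 0 0 0 0.2" --pt "0 0 0 0 0.2" --pt "0 0 0 0 0.1" --pt "0 0 0 0 0"

```text
t: 10.8
eef_pos: [632.4, 0.1, 35.6]
tcp_rot: [3.141, -0.0, 1.468]
ft_force: [-0.9, 0.6, 0.4]
opening: 0.552
grip_force: 0.0
```

arm_command --pt "0 0 0 0 0" --pt "0 0 0 0 0" --pt "0 0 0 0 0" --pt "0 0 0 0 0" --pt "0 0 0 0 0"

```text
t: 11.3
eef_pos: [632.3, 0.1, 35.1]
tcp_rot: [-3.142, -0.0, 1.468]
ft_force: [-0.4, -0.4, 1.5]
opening: 0.358
grip_force: 30.0
```

```bash
python3 -c "
from h import *
s=env.state();print(s['eef_pos'],s['grip_force'])
calls(pick(31,150),place(-33,150))"
```

```text
[6.32275539e+02 6.78301324e-02 3.51332255e+01] 30.000121593475342
[-3.000e-01 -1.100e+00 -1.149e+02 -1.000e-01] dist 115
[  -1.7 -172.1   -0.   -11.6] dist 172
```

arm_command --pt "0 0 -15 0 0" --pt "0 0 -50 0 0" --pt "0 0 -90 0 0" --pt "0 0 -115 0 0" --pt "0 0 -115 0 0"

```text
t: 11.8
eef_pos: [633.8, -0.0, 154.9]
tcp_rot: [3.135, -0.0, 1.468]
ft_force: [0.5, -1.0, -1.3]
opening: 0.355
grip_force: 30.0
```

arm_command --pt "0 -35 0 -2 0" --pt "-1 -80 0 -5 0" --pt "-2 -125 0 -8 0" --pt "-2 -160 0 -11 0" --pt "-2 -173 0 -11.6 0"

```text
t: 12.3
eef_pos: [456.7, 16.3, 150.0]
tcp_rot: [-3.139, -0.001, 1.672]
ft_force: [0.4, 0.7, -0.7]
opening: 0.357
grip_force: 30.0
```

```bash
python3 -c "
from h import *
[shot('side') for _ in range(4)];s=env.state();print(s['eef_pos'],s['tcp_rot'],s['opening'],s['grip_force'])
calls(place(-33,40))"
```

```text
[461.34965206  15.64355255 150.31033081] [3.14028180e+00 1.76150191e-04 1.66937792e+00] 0.3549673029129738 29.999891817569733
[ 2.000e-01 -1.500e+00  1.103e+02 -1.000e-01] dist 110
```

arm_command --pt "0 -1 35 0 0" --pt "0 -1 70 0 0" --pt "0 -1 95 0 0" --pt "0 -1 106 0 0" --pt "0 -1 111 0 0"

```text
t: 13.0
eef_pos: [459.7, 15.6, 38.0]
tcp_rot: [-3.14, -0.0, 1.67]
ft_force: [0.3, -0.5, -0.5]
opening: 0.358
grip_force: 30.0
```

arm_command --pt "0 0 1 0 0" --pt "0 0 2 0 0" --pt "0 0 3 0 0" --pt "0 0 3.5 0 0" --pt "0 0 4 0 0"

```text
t: 13.5
eef_pos: [459.2, 15.7, 35.5]
tcp_rot: [3.141, 0.0, 1.67]
ft_force: [0.2, 0.2, -1.4]
opening: 0.353
grip_force: 30.0
```

arm_command --pt "0 0 0.5 0 0" --pt "0 0 0.5 0 0" --pt "0 0 1 0 0" --pt "0 0 1 0 0" --pt "0 0 1 0 0"

```text
t: 14.0
eef_pos: [459.2, 15.8, 35.1]
tcp_rot: [3.141, 0.0, 1.67]
ft_force: [-2.2, 0.2, 15.4]
opening: 0.357
grip_force: 30.0
```

arm_command --pt "0 0 -0.5 0 0.7" --pt "0 0 -0.5 0 0.7" --pt "0 0 -0.5 0 0.7" --pt "0 0 -0.5 0 0.7" --pt "0 0 -0.5 0 0.7"

```text
t: 14.5
eef_pos: [459.0, 15.7, 34.5]
tcp_rot: [-3.141, -0.0, 1.67]
ft_force: [0.1, -0.3, -0.1]
opening: 0.686
grip_force: 0.0
```

arm_command --pt "0 0 -20 0 0.7" --pt "0 0 -60 0 0.8" --pt "0 0 -95 0 1" --pt "0 0 -118 0 1" --pt "0 0 -118 0 1"

```text
t: 15.0
eef_pos: [460.1, 15.7, 155.1]
tcp_rot: [3.137, 0.001, 1.67]
ft_force: [-0.1, -0.1, -1.3]
opening: 0.968
grip_force: 0.0
```

```bash
python3 -c "
from h import *
[shot('side') for _ in range(3)]
s=env.state();print(s['eef_pos']);calls(pick(-31,150))"
```

```text
[458.57410682  15.75265083 151.83998301]
[-93.7 157.7   1.8  11.5] dist 183
```

arm_command --pt "-23 39 1 4 1" --pt "-46 79 2 8 1" --pt "-70 118 2 11.5 1" --pt "-94 158 2 11.5 1" --pt "-94 158 2 11.5 1"

```text
t: 15.65
eef_pos: [628.8, -64.4, 147.8]
tcp_rot: [-3.141, 0.0, 1.468]
ft_force: [-1.0, -0.2, -0.1]
opening: 0.999
grip_force: 0.0
```

```bash
python3 - <<'E'
from h import *
[shot("side") for _ in range(3)];c=shot("wrist");s=env.state();print(s["eef_pos"],s["tcp_rot"]);calls(pick(-31,33.5))
E
```

```text
[624.29116458 -61.57974628 149.35435508] [-3.13891051e+00 -4.02390975e-04  1.46991852e+00]
[-2.000e-01  6.000e-01  1.159e+02  1.000e-01] dist 116
```

arm_command --pt "0 0.5 40 0 1" --pt "0 0.5 75 0 1" --pt "0 0.5 102 0 1" --pt "0 0.5 116 0 1" --pt "0 0.5 116 0 0.6"

```text
t: 16.35
eef_pos: [624.8, -61.5, 33.3]
tcp_rot: [-3.139, -0.0, 1.47]
ft_force: [-0.1, 0.2, 0.0]
opening: 0.96
grip_force: 0.0
```

arm_command --pt "0 0 0 0 0.4" --pt "0 0 0 0 0.2" --pt "0 0 0 0 0.2" --pt "0 0 0 0 0.1" --pt "0 0 0 0 0"

```text
t: 16.85
eef_pos: [626.2, -62.2, 35.1]
tcp_rot: [3.141, -0.0, 1.47]
ft_force: [-0.2, -0.4, -0.2]
opening: 0.552
grip_force: 0.0
```

arm_command --pt "0 0 0 0 0" --pt "0 0 0 0 0" --pt "0 0 0 0 0" --pt "0 0 0 0 0" --pt "0 0 0 0 0"

```text
t: 17.35
eef_pos: [626.0, -62.1, 34.6]
tcp_rot: [-3.142, -0.0, 1.47]
ft_force: [-0.7, -0.9, 0.7]
opening: 0.358
grip_force: 30.0
```

```bash
python3 -c "
from h import *
s=env.state();print(s['eef_pos'],s['grip_force'])
calls(pick(-31,150),place(33,150));calls(place(33,150))"
```

```text
[626.03909159 -62.13526777  34.62999232] 30.00026375055313
[   0.2   -1.2 -115.4    0. ] dist 115
[ 124.9 -185.4   -0.   -11.6] dist 224
[ 125.3 -186.5 -115.4  -11.6] dist 253
```

arm_command --pt "0 0 -15 0 0" --pt "0 0 -50 0 0" --pt "0 0 -90 0 0" --pt "0 0 -115 0 0" --pt "0 0 -115 0 0"

```text
t: 17.85
eef_pos: [627.6, -62.4, 154.4]
tcp_rot: [3.135, 0.001, 1.47]
ft_force: [-0.0, 0.0, -1.7]
opening: 0.356
grip_force: 30.0
```

arm_command --pt "25 -37 0 -2 0" --pt "52 -77 0 -5 0" --pt "79 -117 0 -8 0" --pt "106 -157 0 -11 0" --pt "125 -186 0 -11.6 0"

```text
t: 18.35
eef_pos: [450.8, 82.2, 149.4]
tcp_rot: [-3.14, -0.0, 1.674]
ft_force: [0.6, 0.5, -0.3]
opening: 0.355
grip_force: 30.0
```

```bash
python3 -c "
from h import *
[shot('side') for _ in range(4)];s=env.state();print(s['eef_pos'],s['tcp_rot'],s['opening'],s['grip_force'])
calls(place(33,39))"
```

```text
[453.59191555  81.34162802 149.8183956 ] [3.14110480e+00 1.59250982e-05 1.67320563e+00] 0.3590914205831739 29.99980330467224
[ 0.000e+00 -4.000e-01  1.108e+02  1.000e-01] dist 111
```

arm_command --pt "0 0 35 0 0" --pt "0 0 70 0 0" --pt "0 0 95 0 0" --pt "0 0 106 0 0" --pt "0 0 111 0 0"

```text
t: 19.05
eef_pos: [454.0, 80.5, 37.6]
tcp_rot: [-3.14, -0.0, 1.671]
ft_force: [0.8, -0.1, -0.6]
opening: 0.357
grip_force: 30.0
```

arm_command --pt "0 0 1 0 0" --pt "0 0 2 0 0" --pt "0 0 3 0 0" --pt "0 0 3.5 0 0" --pt "0 0 4 0 0"

```text
t: 19.55
eef_pos: [453.8, 81.0, 35.0]
tcp_rot: [3.141, -0.0, 1.672]
ft_force: [-0.4, -0.7, -1.3]
opening: 0.354
grip_force: 30.0
```

arm_command --pt "0 0 0.3 0 0" --pt "0 0 0.3 0 0" --pt "0 0 0.6 0 0" --pt "0 0 0.6 0 0" --pt "0 0 0.6 0 0"

```text
t: 20.05
eef_pos: [453.7, 81.0, 34.5]
tcp_rot: [3.141, -0.0, 1.672]
ft_force: [-1.5, 0.5, 9.8]
opening: 0.356
grip_force: 30.0
```

arm_command --pt "0 0 -0.4 0 0.7" --pt "0 0 -0.4 0 0.7" --pt "0 0 -0.4 0 0.7" --pt "0 0 -0.4 0 0.7" --pt "0 0 -0.4 0 0.7"

```text
t: 20.55
eef_pos: [453.6, 81.0, 34.4]
tcp_rot: [-3.142, -0.0, 1.672]
ft_force: [-0.2, 0.6, -0.3]
opening: 0.683
grip_force: 0.0
```

arm_command --pt "0 0 -20 0 0.7" --pt "0 0 -60 0 0.8" --pt "0 0 -95 0 1" --pt "0 0 -118 0 1" --pt "0 0 -118 0 1"

```text
t: 21.05
eef_pos: [454.7, 81.1, 155.0]
tcp_rot: [3.137, 0.0, 1.672]
ft_force: [0.4, 0.1, 0.1]
opening: 0.97
grip_force: 0.0
```

```bash
python3 -c "
from h import *
[shot('side') for _ in range(3)]
s=env.state();p=s['eef_pos'];a=np.r_[p,s['tcp_rot'][2]];b=np.array(pick(-93,150));print(p);calls(a+(b-a)/2,b)"
```

```text
[453.22080852  80.98102272 151.64145087]
[-110.1   71.9    0.8    5.8] dist 131
[-102.2   82.7    0.8    5.8] dist 131
```

arm_command --pt "-37 24 0 3 1" --pt "-74 48 1 5.8 1" --pt "-110 72 1 5.8 1" --pt "-110 72 1 5.8 1" --pt "-110 72 1 5.8 1"

```text
t: 21.7
eef_pos: [535.8, -21.6, 149.5]
tcp_rot: [-3.138, -0.001, 1.569]
ft_force: [0.1, -0.6, -0.8]
opening: 0.999
grip_force: 0.0
```

arm_command --pt "-34 28 0 3 1" --pt "-68 55 1 5.8 1" --pt "-102 83 1 5.8 1" --pt "-102 83 1 5.8 1" --pt "-102 83 1 5.8 1"

```text
t: 22.2
eef_pos: [618.5, -122.4, 149.1]
tcp_rot: [-3.139, -0.001, 1.47]
ft_force: [-0.3, -0.1, 0.9]
opening: 0.996
grip_force: 0.0
```

```bash
python3 - <<'E'
from h import *
[shot("side") for _ in range(2)];s=env.state();print(s["eef_pos"],s["tcp_rot"]);calls(pick(-93,33.5))
c=shot("side");f=c["frame"].copy()
P=np.array(pick(-93));w=-.102;ux=np.array([np.cos(w),np.sin(w)]);uy=np.array([-np.sin(w),np.cos(w)])
cv2.polylines(f,[project(c,[np.r_[P[:2]+a*17*ux+b*20*uy,71] for a,b in((1,1),(1,-1),(-1,-1),(-1,1))]).round().astype(int)],True,(255,0,0),1)
cv2.imwrite("pics/s2.png",cv2.resize(f[160:370,180:450],None,fx=2.5,fy=2.5)[:,:,::-1])
E
```

```text
[ 618.33140988 -121.62566767  149.82644771] [-3.13980853e+00 -5.96019553e-04  1.47082247e+00]
[-1.900e+00  4.000e-01  1.163e+02  1.000e-01] dist 116
```

View pics/s2.png

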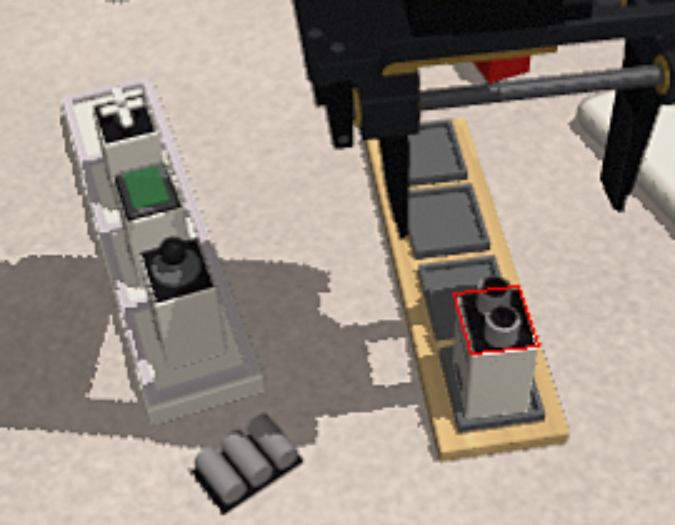

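Three modules stand in their seats and the ranger's predicted outline fits its black plate at crop (497,320). Picking the last one.

arm_command --pt "-2 0.5 40 0 1" --pt "-2 0.5 75 0 1" --pt "-2 0.5 102 0 1" --pt "-2 0.5 116 0 1" --pt "-2 0.5 116 0 0.6"

```text
t: 22.85
eef_pos: [618.8, -124.2, 33.1]
tcp_rot: [-3.139, -0.001, 1.47]
ft_force: [-0.5, 1.1, 0.1]
opening: 0.96
grip_force: 0.0
```

arm_command --pt "0 0 0 0 0.4" --pt "0 0 0 0 0.2" --pt "0 0 0 0 0.2" --pt "0 0 0 0 0.1" --pt "0 0 0 0 0"

```text
t: 23.35
eef_pos: [619.8, -125.3, 34.9]
tcp_rot: [3.141, 0.0, 1.47]
ft_force: [0.5, -0.3, 0.7]
opening: 0.55
grip_force: 0.0
```

arm_command --pt "0 0 0 0 0" --pt "0 0 0 0 0" --pt "0 0 0 0 0" --pt "0 0 0 0 0" --pt "0 0 0 0 0"

```text
t: 23.85
eef_pos: [619.7, -125.2, 34.4]
tcp_rot: [-3.142, -0.0, 1.47]
ft_force: [-0.9, -0.2, 0.4]
opening: 0.355
grip_force: 30.0
```

```bash
python3 -c "
from h import *
s=env.state();print(s['eef_pos'],s['grip_force']);p=np.r_[s['eef_pos'],s['tcp_rot'][2]]
a=p+[0,0,120,0];b=np.array(place(99,154));calls(a,a+(b-a)/2,b)"
```

```text
[ 619.6726286  -125.21133529   34.41120681] 29.971912801265717
[   0.    0. -120.   -0.] dist 120
[126.7 -99.9   0.2  -5.8] dist 161
[136.1 -86.6   0.2  -5.8] dist 161
```

arm_command --pt "0 0 -15 0 0" --pt "0 0 -50 0 0" --pt "0 0 -90 0 0" --pt "0 0 -120 0 0" --pt "0 0 -120 0 0"

```text
t: 24.35
eef_pos: [621.4, -125.6, 159.8]
tcp_rot: [3.134, 0.001, 1.47]
ft_force: [-0.8, -0.9, -1.6]
opening: 0.357
grip_force: 30.0
```

arm_command --pt "22 -18 0 -2 0" --pt "52 -41 0 -4 0" --pt "82 -65 0 -5.8 0" --pt "112 -88 0 -5.8 0" --pt "127 -100 0 -5.8 0"

```text
t: 24.85
eef_pos: [531.2, 13.2, 154.5]
tcp_rot: [-3.141, -0.0, 1.572]
ft_force: [1.2, -0.6, -1.4]
opening: 0.354
grip_force: 30.0
```

arm_command --pt "30 -19 0 -2 0" --pt "62 -40 0 -4 0" --pt "94 -60 0 -5.8 0" --pt "122 -78 0 -5.8 0" --pt "136 -87 0 -5.8 0"

```text
t: 25.35
eef_pos: [444.8, 148.7, 154.6]
tcp_rot: [-3.141, -0.0, 1.673]
ft_force: [-0.3, 0.7, 0.1]
opening: 0.359
grip_force: 30.0
```

```bash
python3 -c "
from h import *
[shot('side') for _ in range(4)];s=env.state();print(s['eef_pos'],s['tcp_rot'],s['opening'],s['grip_force'])
calls(place(99,39))"
```

```text
[446.52169193 147.13600292 154.56728361] [3.14097865e+00 3.39408529e-05 1.67279406e+00] 0.36063933623073313 29.971665143966675
[-1.000e-01 -0.000e+00  1.156e+02  1.000e-01] dist 116
```

arm_command --pt "0 0 38 0 0" --pt "0 0 75 0 0" --pt "0 0 100 0 0" --pt "0 0 111 0 0" --pt "0 0 116 0 0"

```text
t: 26.05
eef_pos: [446.4, 146.6, 37.6]
tcp_rot: [-3.14, 0.0, 1.671]
ft_force: [0.4, -0.3, -1.2]
opening: 0.355
grip_force: 30.0
```

arm_command --pt "0 0 1 0 0" --pt "0 0 2 0 0" --pt "0 0 3 0 0" --pt "0 0 3.5 0 0" --pt "0 0 3.5 0 0"

```text
t: 26.55
eef_pos: [446.2, 147.3, 35.3]
tcp_rot: [3.141, -0.0, 1.672]
ft_force: [-0.4, -1.0, -0.4]
opening: 0.354
grip_force: 30.0
```

arm_command --pt "0 0 0.5 0 0" --pt "0 0 0.5 0 0" --pt "0 0 0.8 0 0" --pt "0 0 0.8 0 0" --pt "0 0 0.8 0 0"

```text
t: 27.05
eef_pos: [446.1, 147.3, 34.4]
tcp_rot: [3.141, -0.0, 1.672]
ft_force: [-1.5, -0.8, 5.0]
opening: 0.356
grip_force: 30.0
```

arm_command --pt "0 0 0 0 0.7" --pt "0 0 0 0 0.7" --pt "0 0 0 0 0.7" --pt "0 0 0 0 0.7" --pt "0 0 0 0 0.7"

```text
t: 27.55
eef_pos: [446.0, 147.2, 34.1]
tcp_rot: [-3.142, -0.0, 1.672]
ft_force: [0.1, 0.4, 0.5]
opening: 0.683
grip_force: 0.0
```

arm_command --pt "0 0 -20 0 0.7" --pt "0 0 -60 0 0.8" --pt "0 0 -100 0 1" --pt "0 0 -140 0 1" --pt "0 0 -150 0 1"

```text
t: 28.05
eef_pos: [447.2, 147.5, 187.8]
tcp_rot: [3.136, -0.001, 1.672]
ft_force: [0.5, -0.4, 0.0]
opening: 0.973
grip_force: 0.0
```

arm_command --pt "40 0 -10 0 1" --pt "80 0 -20 0 1" --pt "120 0 -30 0 1" --pt "160 0 -30 0 1" --pt "200 0 -30 0 1"

```text
t: 28.55
eef_pos: [425.3, 347.8, 213.8]
tcp_rot: [-3.142, -0.0, 1.672]
ft_force: [-0.5, 0.0, -0.2]
opening: 0.997
grip_force: 0.0
```

```bash
python3 - <<'E'
from h import *
[shot("side") for _ in range(3)]
a=shot("side");b=shot("top");f=b["frame"].copy();out=[]
for v in(-99,-33,33,99):
    P=np.array(place(v));w=.101;ux=np.array([np.cos(w),np.sin(w)]);uy=np.array([-np.sin(w),np.cos(w)])
    for c in(a,b):
        cv2.polylines(c["frame"],[project(c,[np.r_[P[:2]+i*17*ux+j*20*uy,71] for i,j in((1,1),(1,-1),(-1,-1),(-1,1))]).round().astype(int)],True,(255,0,0),1)
A=cv2.resize(a["frame"][170:340,190:300],None,fx=3,fy=3);B=cv2.resize(b["frame"][265:375,180:405],None,fx=2,fy=2)
im=np.zeros((510,790,3),np.uint8);im[:A.shape[0],:A.shape[1]]=A;im[:B.shape[0],335:335+B.shape[1]]=B
cv2.imwrite("pics/end.png",im[:,:,::-1]);s=env.state();print(s["t"],s["eef_pos"],s["ft_force"])
E
```

```text
28.8 [425.44632784 345.77474522 213.39746636] [ 0.031236   -0.55195175 -0.84227485]
```

View pics/end.png

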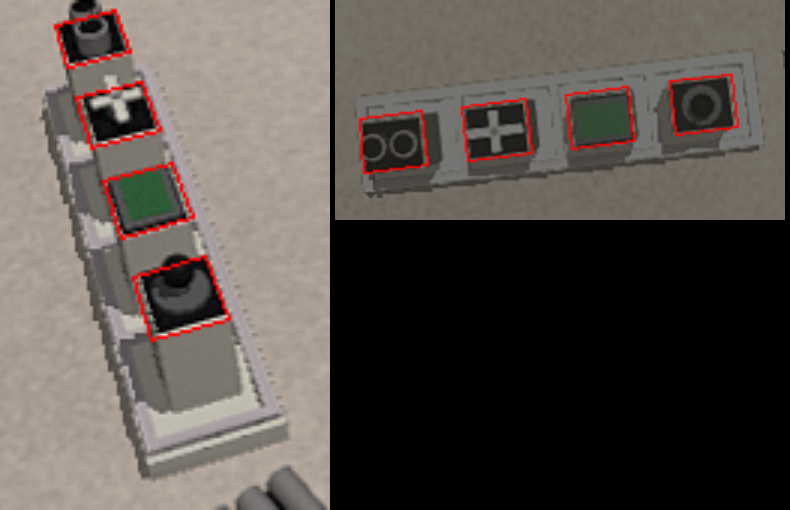

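In both views all four modules are upright and square, with their tops on the predicted 71 mm outlines. The order from the left is ranger, servo, screen, joystick. Handing in.

```bash
python3 -c "
from cell import env
print(env.job_done())"
```

```text
the job is handed in; nothing more can be done
None
```

The four modules are in the display rack in reverse order (ranger, servo, screen, joystick from the robot's left), upright, home in their seats and released, and the job was handed in at about 29 s.

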